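# Seat the loupe and hold the cam-lift table at its top

### The job

On the small inspection stand, first press the loupe straight down until its collar sits fully home on the sleeve. Then swing the cam lever up until it stands straight up, where the cam lifts the copper plate highest, and finish holding it there: a spring pulls the lever back, so the program ends with the gripper still on the lever. Leave the tape roll, the jar and the clip beside the stand where they are.

Things in the scene. Friction and masses are not known exactly. Their poses are not given: they have to be found in the camera images.
- stand: Inspection stand, fixed: grey base 170 x 140 x 12 mm, copper plate on a block in a square guide, above it a loupe in a sleeve on a post at the back (126 mm high). Origin on the work surface under the loupe's axis; z up, -x side (lever) faces roughly to the robot. The cam shaft runs along y through x = 0, z = 34 mm; the lever is on its -y end (robot's right), at y = -100 mm.
- loupe_top (a point): Centre of the top of the loupe, a black eyepiece 39 mm wide, 40 mm tall, with a dark collar 53 mm wide, 10 mm under its top. It starts 5 to 10 mm proud; its top is 140 mm above the work surface when the collar sits on the sleeve. Tight sliding fit: about 6 N on its top moves it straight down to a firm stop; it stays where left.
- loupe (a joint): How far the loupe has been pressed down (m): 0 = 10 mm proud, 0.010 = fully seated.
- cam (a joint): Angle of cam and lever (rad): 0 = lever level, pointing along the stand's -x to the robot; grows as it swings up; the cam meets the block at 0.45; 1.571 = straight up, highest lift; goes on to 2.4, where the block has sunk again. Starts between 0.08 and 0.40. A spring and friction resist: about 3.5 N at the knob turns it; let go upright, it falls back below 1.0.
- lever: Lever on the end of the cam shaft: a steel rod 10 mm thick with a black ball knob at its free end. Origin on the shaft axis under the loupe (stand x = 0, y = 0, z = 34 mm); its -x axis points along the rod, its y axis along the shaft. The rod lies at y = -100 mm.
- knob (a point): Centre of the lever's black ball knob, 26 mm in diameter, 125 mm from the shaft axis. It can be pinched from above with the fingers either side along the stand's y axis and led along its arc about the shaft.
- roll: Bystander: roll of black tape, 54 mm across, 18 mm tall, lying right of the stand, loose. Origin at the centre of its underside.
- jar: Bystander: jar with a red screw lid, 65 mm across, 72 mm tall, left of the stand, loose. Origin at the centre of its underside.
- clip: Bystander: black spring clip with wire grips, 40 x 22 x 40 mm, in front of the stand on the left, loose. Origin at the centre of its underside.
- plate (a point): Centre of the top of the copper plate, 50 x 50 mm, fixed on the lifting block under the loupe. 88 mm above the work surface while the block rests in its guide, 96 mm when the cam lifts it highest.
Mind the look-alikes: they are no part of the job. Of the things shaped like the part that bears plate, the aluminium one is meant.

How it is judged:
On the way, in this order (a step that is already met when the one before it is completed fails the run):
1. the loupe is pressed fully home while the lever is still down (value of joint loupe above 0.0085 m and value of joint cam below 1 rad), for 0.2 s.
2. the lever is brought upright, to the highest lift (value of joint cam between 1.4 and 1.74 rad), for 0.3 s.
At the end, for the whole second after the job is handed in: The loupe is seated to within 1.5 mm, the lever is held by the gripper within 0.17 rad (10 degrees) of upright and still, and the copper plate is within 1 mm of its highest lift (all of step 2 and value of joint loupe above 0.0085 m and height (world z) of plate above 0.095 m and velocity of joint cam between -0.1 and 0.1 rad/s and contact force between any of the fingers, the arm and lever above 0.5 N); the arm keeps its last pose, push and grip.
It fails at once if the tape roll, the jar or the clip is shifted by more than 25 mm (distance of any of roll, jar, clip from where it was at the start of the episode above 0.025 m).
It also fails if it takes over 45 s, if anything falls off the work surface, if the arm or the gripper's body presses on something with over 40 N, if the wrist force passes 120 N, or if a joint passes its speed limit or range.

### The arm

A 6-joint arm with a two-finger parallel gripper is mounted at the origin on a cart in front of the work surface, level with it; the furniture and walls round the work are solid. World frame = base frame: x ahead of the robot, y to its left, z up, the work surface at z = 0. Lengths are in m, angles in rad, forces in N, time in s.
With the tool pointing down it reaches from about 0.275 to 0.75 m from the base axis. Payload 10.2 kg.
Tool frame: the origin (TCP) lies at the centre of the arm's flange, where the gripper is bolted on; the fingertips stand 166 mm ahead of it and the grasp point (between the pads) lies 147 mm ahead of it (arm.grip_point_offset is the distance from the TCP to the grasp point, in m); z points along the fingers, y is the line along which they close (so a half turn about z gives the same grasp; the last joint's range is limited). The gripper opens to 88 mm and grips with 3 to 60 N. Pads are 18 mm wide; open, the fingers measure 123 mm over their backs; the gripper's body (75 mm by 187 mm) begins 45 mm behind the grasp point.
Start: joints at [-1.339, 0.313, 1.498, -0, 1.331, -0.223], TCP at [0.231, -0.472, 0.405] pointing down, gripper open.
Joint ranges: [-2.94, 2.94], [-0.97, 2.17], [0.19, 2.56], [-1.23, 4.37], [0.02, 3.11], [-2.88, 2.88]. Speed limits (rad/s): [2.39, 2.39, 3.01, 3.14, 3.14, 3.14].

### API

Orientations are given as a 3x3 rotation matrix whose columns are the frame's x, y, z axes.
In Python, from rig import arm gives the robot as it stands. The module is installed in compiled form; this text tells all that it offers.
- The arm moves only by the tool drive_tool, never from a script. Its argument "rows" is one flat list of numbers, 7 for each row, row after row: the shift along the tool's x, y, z in m, then the turn, a rotation vector about the tool's x, y, z in rad, then the opening in per cent of the stroke, from 0 (shut) to 100 (fully open). A call has 1 to 8 rows; each row is the pose to reach, as a shift and turn from the pose commanded when the call began, along the tool's axes at that moment; what a row does not reach only later rows make up. A row lasts 1/12 s, in which the tool goes at most 41.7 mm and 7.16 degrees, less where a joint would pass 70% of its speed; a pose out of reach is approached as far as the arm can. A call with a gripper value outside its range is refused whole. The fingers move at their own pace and stop on an object; the grip force is fixed at half the most. Time passes only in rows, so rows that repeat a pose let the fingers close. It gives the time, the measured TCP pose, the force, the opening and the grip force at its end, in the units of the state.
- arm.get_state(): the state, without advancing time (a new reading comes with each control period).
- arm.read_camera(name): name is "scene" or "side" or "wrist"; returns a dict with "pixels" (480x640x3 uint8, red, green, blue), "vfov" (degrees; the focal length in pixels is half the picture's height over the tangent of half this angle, whatever the lens; pixels are square), "cx", "cy" (the principal point, pixels), "k1" (the pictures are not rectified: a ray, as slopes to the right and down, at radius r is drawn at 1 + k1 r^2 times it, then the intrinsics apply), "origin" and "rotation" of the camera in the world; the wrist camera has in their place "tool_from_camera" (4x4, takes a point from camera to tool coordinates, whose origin is the TCP and whose axes are the flange's). Camera axes: x right, y down, z forward; pixel columns grow to the right and rows downward; lengths in m; the calibration is good to about 2 mm. A picture is of the moment at which its call begins: read the wrist's pose just before it. There is no depth.
- arm.sign_off(): hands the job in; it is judged then, once.
The state is a dict: "clock": time; "joint_pos": joint angles; "qd": joint speeds; "effort": joint torques, N m; "eef_pos": TCP position; "eef_rot": TCP orientation; "ft_force": force on the tool from outside, world axes, zero at the start; "wrist_torque": the same for the moment, N m; "opening": finger opening in m; "grasp_force": force on a finger pad.
Only numpy, scipy, OpenCV 4.12 (cv2) and the standard library are available. Lean on these libraries where they do the work, as an engineer would, in place of code of your own. Each camera call takes 0.05 s, during which the arm holds its last target. There are 200 camera calls.

## Working session

There is one attempt and no reset: what is moved stays moved. The work goes in short steps, Python scripts to look and compute and a tool call to move; the robot and the scene stay as the last step left them, time stands still between calls to the robot, and variables do not carry over. Pictures are saved under pics/ and viewed, at most 10 in all, crops included, and the job is handed in when it is done.

Besides the shell and the picture viewer there is one more tool, called after ">>>" as name(argument=value, ...) on one line, values as JSON. drive_tool: Moves the arm, as the interface text tells. Its arguments: {"type":"object","properties":{"rows":{"type":"array","items":{"type":"number"}}},"required":["rows"]}

```bash
mkdir -p pics; cat > h.py <<'E'
import numpy as np, cv2, pickle
def save(name,fn,arm):
    s=arm.get_state(); c=arm.read_camera(name); c['state']=s
    pickle.dump(c,open(f'pics/{fn}.pkl','wb')); cv2.imwrite(f'pics/{fn}.png',c['pixels'][:,:,::-1]); return c
def load(fn): return pickle.load(open(f'pics/{fn}.pkl','rb'))
def cam(c):
    f=240/np.tan(np.radians(c['vfov'])/2)
    if 'origin' in c: return f,np.array(c['origin']),np.array(c['rotation'])
    T=np.array(c['tool_from_camera']);R=np.array(c['state']['eef_rot']);p=np.array(c['state']['eef_pos'])
    return f,p+R@T[:3,3],R@T[:3,:3]
def ray(c,u,v):
    f,o,R=cam(c); d=np.array([(u-c['cx'])/f,(v-c['cy'])/f]); x=d.copy()
    for _ in range(30): x=d/(1+c['k1']*(x@x))
    w=R@np.array([x[0],x[1],1]); return o,w/np.linalg.norm(w)
def atz(c,u,v,z):
    o,d=ray(c,u,v); return o+d*(z-o[2])/d[2]
def proj(c,P):
    f,o,R=cam(c); q=R.T@(np.array(P)-o); x=q[:2]/q[2]; x=x*(1+c['k1']*(x@x)); return np.array([c['cx']+f*x[0],c['cy']+f*x[1]])
def tri(obs):
    A=np.zeros((3,3));b=np.zeros(3)
    for c,u,v in obs:
        o,d=ray(c,u,v);M=np.eye(3)-np.outer(d,d);A+=M;b+=M@o
    P=np.linalg.solve(A,b); return P,[proj(c,P)-[u,v] for c,u,v in obs]
E
python3 - <<'E'
from h import *
from rig import arm
for n in('scene','side'):
    c=save(n,n,arm); print(n,c['vfov'],c['k1'],c['origin'])
print(arm.get_state(), arm.grip_point_offset)
E
```

```text
scene 45.97748956294057 -0.0359874390725836 [-0.01066758  0.75758662  0.8904572 ]
side 52.639775961504974 0.03713921170589675 [ 0.4323463  -0.69916703  0.45682923]
{'clock': 0.1, 'joint_pos': array([-1.33942657e+00,  3.13335124e-01,  1.49833117e+00, -1.99360099e-05,
        1.33099254e+00, -2.23388618e-01]), 'qd': array([ 0.00029148, -0.00044558, -0.00218637,  0.00035319,  0.00040596,
        0.00170275]), 'effort': array([ 1.91805055e-03, -4.02815616e+01, -2.52644169e+01,  6.94814371e-02,
        3.42406612e-02, -4.96299560e-05]), 'eef_pos': array([ 0.23058771, -0.47160789,  0.40425962]), 'eef_rot': array([[ 8.98365132e-01,  4.39249382e-01, -2.63337907e-04],
       [ 4.39249408e-01, -8.98364564e-01,  1.03333582e-03],
       [ 2.17318678e-04, -1.04398389e-03, -9.99999431e-01]]), 'ft_force': array([-0.02277178, -0.18165871,  0.16793321]), 'wrist_torque': array([-0.04699168,  0.03032344, -0.01295848]), 'grasp_force': 0.0, 'opening': 0.08809236576228682} 0.1473
```

View pics/scene.png

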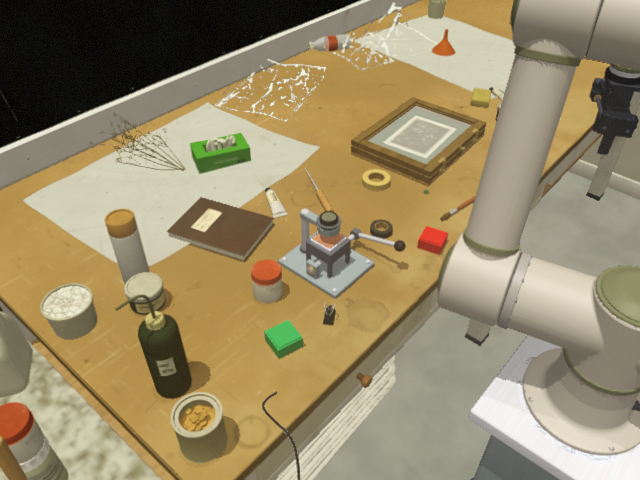

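View pics/side.png

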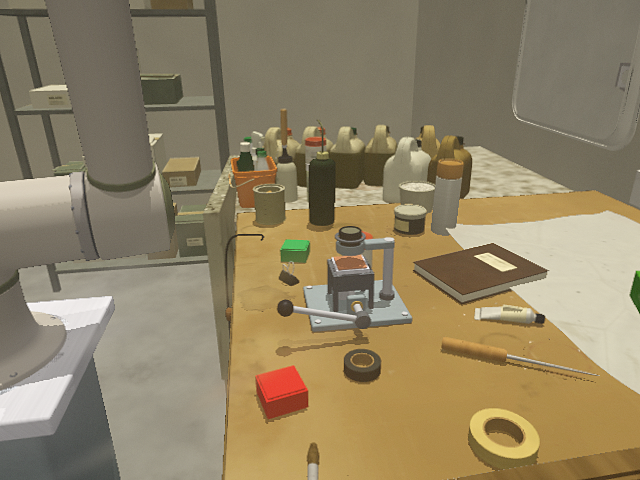

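Scene shows the stand at about (327,255), with loupe (329,217) and knob (400,245). In the side view the loupe is at (350,233) and the knob at (286,308). I see one grey-metal stand with a copper plate, and no second one. The red and green blocks are plain cubes. I'll confirm with one enlarged crop.

```bash
python3 - <<'E'
from h import *
a=load('scene')['pixels'][195:305,235:425,::-1]; b=load('side')['pixels'][215:400,250:420,::-1]
a=cv2.resize(a,None,fx=4,fy=4,interpolation=3)[:, :760]; b=cv2.resize(b,(0,0),fx=3,fy=3,interpolation=3)
# one picture: a 400 wide region + b
A=cv2.resize(load('scene')['pixels'][195:305,280:415,::-1],None,fx=3,fy=3,interpolation=3)
B=b
H=max(A.shape[0],B.shape[0]);
im=np.zeros((H,800,3),np.uint8); A=A[:,:400]; im[:A.shape[0],:A.shape[1]]=A; B=B[:,:395]; im[:B.shape[0],405:405+B.shape[1]]=B
cv2.imwrite('pics/crop.png',im); print(im.shape)
E
```

```text
(555, 800, 3)
```

View pics/crop.png

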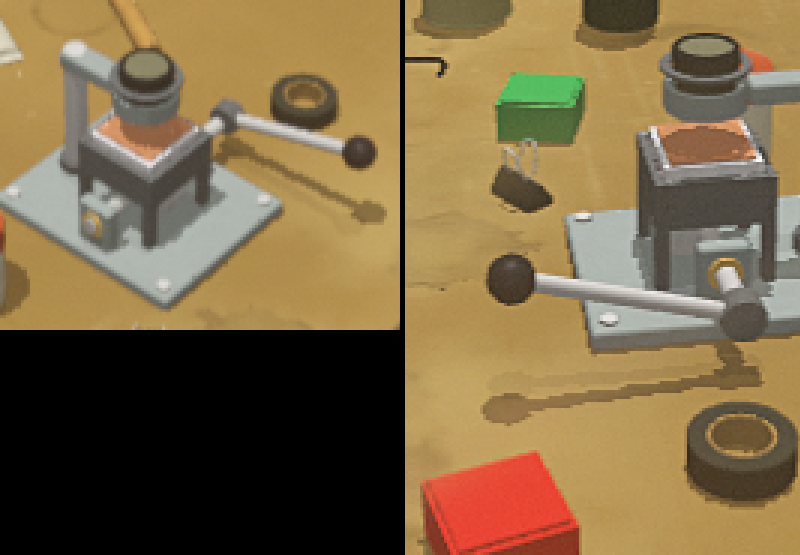

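The crop shows a single stand. Its copper plate sits on a bright aluminium block in a dark guide, which fits the description. Next I'll measure it.

```bash
python3 - <<'E'
from h import *
s=load('scene');d=load('side')
for n,a,b in [('loupe',(329.3,217.3),(350.7,230)),('knob',(399.7,245.7),(285.3,308)),('hub',(356,233.7),(363,319.7))]:
    print(n,*tri([(s,*a),(d,*b)]))
for uv in [(334.3,290),(367.7,261.7),(284.3,258.3)]: print('screw s',atz(s,*uv,0.013))
for uv in [(309.3,287),(318,321.3)]: print('screw d',atz(d,*uv,0.013))
print('roll',atz(s,381,228,.018),atz(d,362,362,.018),'jar',atz(s,266,267,.072),'clip',atz(s,329,320,0.01))
E
```

```text
loupe [0.58353535 0.04690661 0.14469194] [array([-0.54570281, -0.62286393]), array([-0.81149357,  0.63271123])]
knob [ 0.46337333 -0.05387734  0.06609587] [array([0.07466507, 0.05337321]), array([ 0.11615681, -0.06278764])]
hub [ 0.58486399 -0.05434902  0.03227787] [array([-0.15031916, -0.14174587]), array([-0.25200564,  0.16985515])]
screw s [0.51718043 0.10368829 0.013     ]
screw s [ 0.51721352 -0.01361856  0.013     ]
screw s [0.66646876 0.10249662 0.013     ]
screw d [0.51759509 0.10118341 0.013     ]
screw d [ 0.51786725 -0.01724445  0.013     ]
roll [ 0.56212879 -0.12399447  0.018     ] [ 0.56476956 -0.1395655   0.018     ] jar [0.63114104 0.19079992 0.072     ] clip [0.47274468 0.1731799  0.01      ]
```

>>> drive_tool(rows=[0.034, -0.0194, 0, 0, 0, 0.057, 0, 0.068, -0.0388, 0, 0, 0, 0.114, 0, 0.102, -0.058, 0, 0, 0, 0.171, 0, 0.136, -0.0775, 0, 0, 0, 0.228, 0, 0.17, -0.097, 0, 0, 0, 0.285, 0, 0.204, -0.116, 0, 0, 0, 0.342, 0, 0.238, -0.1356, 0, 0, 0, 0.399, 0, 0.272, -0.155, 0, 0, 0, 0.455, 0])

```text
clock: 0.77
eef_pos: [0.4075, -0.2111, 0.4047]
eef_rot: [[1.0, -0.003, -0.0], [-0.003, -1.0, 0.0], [-0.0, -0.0, -1.0]]
ft_force: [1.2, 0.2, 1.0]
opening: 0.0371
grasp_force: 0.0
```

>>> drive_tool(rows=[0.025, -0.036, 0, 0, 0, 0, 0, 0.05, -0.072, 0, 0, 0, 0, 0, 0.075, -0.108, 0, 0, 0, 0, 0, 0.1, -0.145, 0, 0, 0, 0, 0, 0.125, -0.18, 0, 0, 0, 0, 0, 0.15, -0.216, 0, 0, 0, 0, 0, 0.177, -0.257, 0, 0, 0, 0, 0, 0.177, -0.257, 0, 0, 0, 0, 0])

```text
clock: 1.43
eef_pos: [0.5852, 0.0477, 0.404]
eef_rot: [[1.0, 0.003, -0.001], [0.003, -1.0, 0.001], [-0.001, -0.001, -1.0]]
ft_force: [-0.4, -0.3, 0.4]
opening: 0.0004
grasp_force: 0.0
```

```bash
python3 - <<'E'
from h import *
from rig import arm
c=save('wrist','w1',arm);s=c['state'];print(s['eef_pos'],s['opening'])
tip=np.array(s['eef_pos'])+.166*np.array(s['eef_rot'])[:,2];print('tip',tip)
im=c['pixels'][:,:,::-1].copy()
def circ(P,r,col):
    for t in np.linspace(0,6.28,60):
        q=proj(c,[P[0]+r*np.cos(t),P[1]+r*np.sin(t),P[2]]);cv2.circle(im,tuple(int(x) for x in q),1,col,-1)
circ([.584,.046,.146],.0195,(0,0,255));circ([.584,.046,.136],.0265,(0,255,0));circ([.463,-.054,.066],.013,(0,0,255))
cv2.imwrite('pics/w1o.png',im)
E
```

```text
[0.58522585 0.04773352 0.40398553] 0.00040482145930926226
tip [0.58512353 0.04787476 0.23798562]
```

View pics/w1o.png

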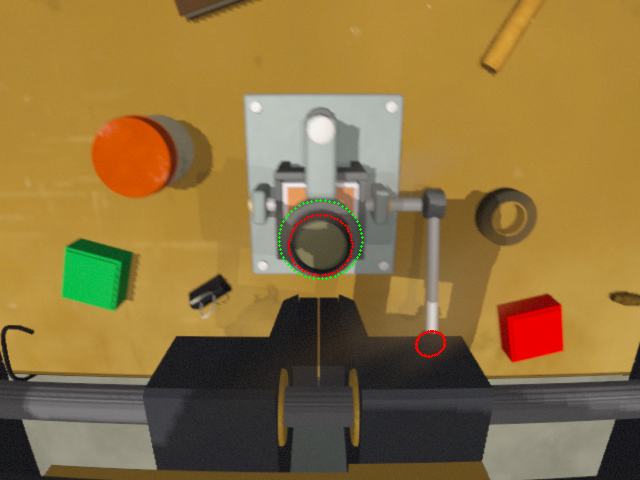

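Overlay agrees: the loupe is at (321,243), inside its predicted circles, and the fingertips are centred over it. Pressing now.

>>> drive_tool(rows=[-0.001, 0.002, 0.02, 0, 0, 0, 0, -0.001, 0.002, 0.045, 0, 0, 0, 0, -0.001, 0.002, 0.07, 0, 0, 0, 0, -0.001, 0.002, 0.08, 0, 0, 0, 0, -0.001, 0.002, 0.086, 0, 0, 0, 0, -0.001, 0.002, 0.09, 0, 0, 0, 0, -0.001, 0.002, 0.093, 0, 0, 0, 0, -0.001, 0.002, 0.095, 0, 0, 0, 0])

```text
clock: 2.15
eef_pos: [0.583, 0.0419, 0.3109]
eef_rot: [[1.0, -0.0, 0.001], [-0.0, -1.0, -0.0], [0.001, 0.0, -1.0]]
ft_force: [-3.7, -0.1, 4.9]
opening: 0.0003
grasp_force: 2.6
```

>>> drive_tool(rows=[0, 0, 0.001, 0, 0, 0, 0, 0, 0, 0.002, 0, 0, 0, 0, 0, 0, 0.003, 0, 0, 0, 0, 0, 0, 0.004, 0, 0, 0, 0])

```text
clock: 2.48
eef_pos: [0.583, 0.0419, 0.3068]
eef_rot: [[1.0, -0.0, 0.001], [-0.0, -1.0, -0.0], [0.001, 0.0, -1.0]]
ft_force: [-3.1, -0.7, 4.2]
opening: 0.0005
grasp_force: 2.5
```

>>> drive_tool(rows=[0, 0, 0.0005, 0, 0, 0, 0, 0, 0, 0.001, 0, 0, 0, 0, 0, 0, 0.0015, 0, 0, 0, 0, 0, 0, 0.002, 0, 0, 0, 0, 0, 0, 0.002, 0, 0, 0, 0])

```text
clock: 2.9
eef_pos: [0.5829, 0.042, 0.3063]
eef_rot: [[1.0, -0.0, 0.002], [-0.0, -1.0, -0.001], [0.002, 0.001, -1.0]]
ft_force: [-8.9, -0.5, 16.9]
opening: 0.0004
grasp_force: 8.4
```

The loupe has hit a firm stop with the tip at z = 0.140, as expected. Hold it briefly, then retreat.

>>> drive_tool(rows=[0, 0, 0.001, 0, 0, 0, 0, 0, 0, 0.001, 0, 0, 0, 0, 0, 0, 0.001, 0, 0, 0, 0, 0, 0, 0.001, 0, 0, 0, 0])

```text
clock: 3.23
eef_pos: [0.5829, 0.042, 0.3062]
eef_rot: [[1.0, 0.0, 0.003], [0.0, -1.0, -0.001], [0.003, 0.001, -1.0]]
ft_force: [-11.3, -0.7, 22.5]
opening: 0.0002
grasp_force: 11.7
```

>>> drive_tool(rows=[0, 0, -0.01, 0, 0, 0, 0, 0, 0, -0.03, 0, 0, 0, 0, 0, 0, -0.06, 0, 0, 0, 0, 0, 0, -0.06, 0, 0, 0, 100, -0.04, 0.03, -0.06, 0, 0, 0, 100, -0.07, 0.06, -0.06, 0, 0, 0, 100, -0.1, 0.09, -0.06, 0, 0, 0, 100, -0.12, 0.096, -0.06, 0, 0, 0, 100])

```text
clock: 3.9
eef_pos: [0.4614, -0.0558, 0.3628]
eef_rot: [[1.0, -0.001, 0.001], [-0.001, -1.0, -0.001], [0.001, 0.001, -1.0]]
ft_force: [1.3, -0.2, 0.1]
opening: 0.0318
grasp_force: 0.0
```

```bash
python3 - <<'E'
from h import *
from rig import arm
c=save('side','s2',arm);print(c['state']['eef_pos'],c['state']['opening'])
b=load('side')
A=[cv2.resize(x['pixels'][210:340,260:400,::-1],None,fx=2.8,fy=2.8,interpolation=3) for x in(b,c)]
cv2.imwrite('pics/s2c.png',np.hstack(A))
for z in(.140,.146):print(proj(c,[.584,.046,z]))
E
```

```text
[ 0.46138119 -0.05581141  0.36279794] 0.031783282807934896
[350.24313798 233.37655215]
[350.26982687 230.09785087]
```

View pics/s2c.png

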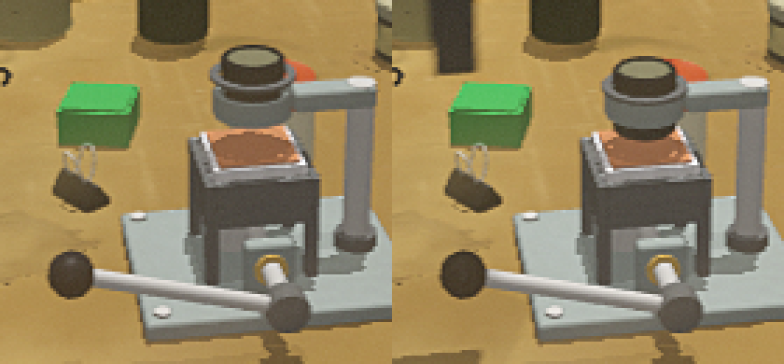

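Right half: the collar now sits on the sleeve and the lever hasn't moved. Next, down around the knob.

>>> drive_tool(rows=[0.002, -0.002, 0, 0, 0, 0, 100, 0.002, -0.002, 0, 0, 0, 0, 100, 0.002, -0.002, 0, 0, 0, 0, 100, 0.002, -0.002, 0.01, 0, 0, 0, 100, 0.002, -0.002, 0.03, 0, 0, 0, 100, 0.002, -0.002, 0.05, 0, 0, 0, 100, 0.002, -0.002, 0.065, 0, 0, 0, 100, 0.002, -0.002, 0.065, 0, 0, 0, 100])

```text
clock: 4.62
eef_pos: [0.4651, -0.0512, 0.2951]
eef_rot: [[1.0, 0.001, -0.005], [0.001, -1.0, 0.002], [-0.005, -0.002, -1.0]]
ft_force: [-0.1, -0.4, -0.2]
opening: 0.0877
grasp_force: 0.0
```

>>> drive_tool(rows=[0, 0, 0.03, 0, 0, 0, 100, 0, 0, 0.055, 0, 0, 0, 100, 0, 0, 0.075, 0, 0, 0, 100, 0, 0, 0.084, 0, 0, 0, 100, 0, 0, 0.084, 0, 0, 0, 100])

```text
clock: 5.03
eef_pos: [0.4652, -0.0516, 0.2128]
eef_rot: [[1.0, 0.0, -0.002], [0.0, -1.0, 0.001], [-0.002, -0.001, -1.0]]
ft_force: [0.1, -0.3, -0.3]
opening: 0.088
grasp_force: 0.0
```

```bash
python3 - <<'E'
from h import *
from rig import arm
c=save('side','s3',arm);s=c['state'];print(s['eef_pos'],s['opening'],s['ft_force'])
cv2.imwrite('pics/s3c.png',cv2.resize(c['pixels'][180:360,200:400,::-1],None,fx=3,fy=3,interpolation=3))
E
```

```text
[ 0.465188   -0.05163215  0.21279077] 0.0879952809255248 [ 0.13764185 -0.28808591 -0.33090388]
```

View pics/s3c.png

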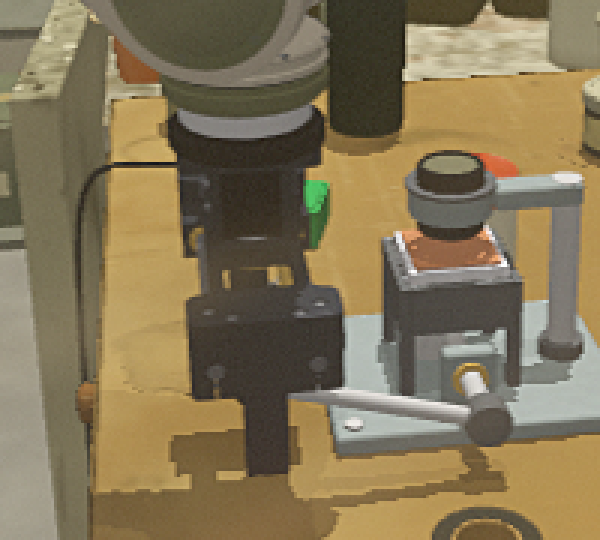

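The knob is hidden behind the near finger, with the rod entering between the fingers. Closing now.

>>> drive_tool(rows=[-0.002, 0.002, 0, 0, 0, 0, 100, -0.002, 0.002, 0, 0, 0, 0, 20, -0.002, 0.002, 0, 0, 0, 0, 0, -0.002, 0.002, 0, 0, 0, 0, 0, -0.002, 0.002, 0, 0, 0, 0, 0, -0.002, 0.002, 0, 0, 0, 0, 0, -0.002, 0.002, 0, 0, 0, 0, 0, -0.002, 0.002, 0, 0, 0, 0, 0])

```text
clock: 5.75
eef_pos: [0.4629, -0.0539, 0.2138]
eef_rot: [[1.0, -0.0, 0.0], [-0.0, -1.0, 0.0], [0.0, -0.0, -1.0]]
ft_force: [0.7, -0.2, 0.4]
opening: 0.0434
grasp_force: 0.0
```

>>> drive_tool(rows=[0, 0, 0, 0, 0, 0, 0, 0, 0, 0, 0, 0, 0, 0, 0, 0, 0, 0, 0, 0, 0, 0, 0, 0, 0, 0, 0, 0])

```text
clock: 6.08
eef_pos: [0.463, -0.0545, 0.2138]
eef_rot: [[1.0, 0.0, 0.0], [0.0, -1.0, -0.002], [0.0, 0.002, -1.0]]
ft_force: [-2.7, -7.3, -0.6]
opening: 0.0237
grasp_force: 29.5
```

>>> drive_tool(rows=[0.003, 0, -0.0093, 0, 0, 0, 0, 0.0066, 0, -0.0186, 0, 0, 0, 0, 0.011, 0, -0.0275, 0, 0, 0, 0, 0.0162, 0, -0.036, 0, 0, 0, 0, 0.022, 0, -0.0443, 0, 0, 0, 0, 0.0284, 0, -0.052, 0, 0, 0, 0, 0.0355, 0, -0.059, 0, 0, 0, 0, 0.043, 0, -0.0655, 0, 0, 0, 0])

```text
clock: 6.75
eef_pos: [0.506, -0.0545, 0.2791]
eef_rot: [[1.0, -0.0, -0.001], [-0.0, -1.0, -0.001], [-0.001, 0.001, -1.0]]
ft_force: [0.9, -5.2, -8.5]
opening: 0.0237
grasp_force: 30.3
```

```bash
python3 - <<'E'
from h import *
from rig import arm
c=save('side','s4',arm);s=c['state'];print(s['eef_pos'],s['opening'],s['ft_force'],s['grasp_force'])
cv2.imwrite('pics/s4c.png',cv2.resize(c['pixels'][180:360,200:400,::-1],None,fx=3,fy=3,interpolation=3))
E
```

```text
[ 0.5060357  -0.05446483  0.27910406] 0.0237171028853664 [ 0.9458636  -5.24990522 -8.46863051] 30.313992351293564
```

View pics/s4c.png

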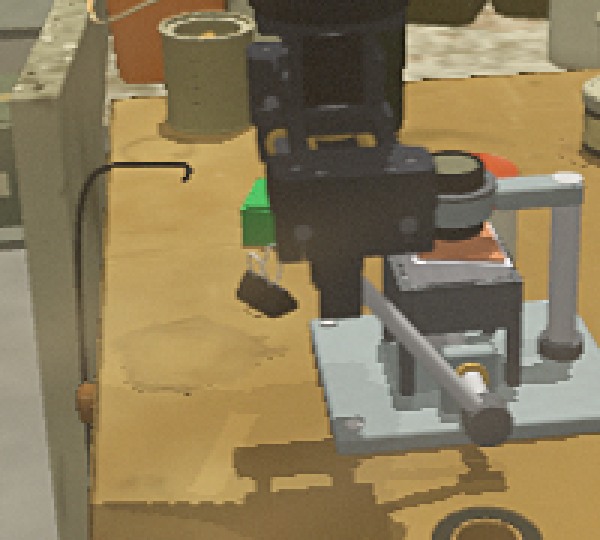

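The lever follows: at about 0.9 rad, the rod runs from hub (488,425) up to the fingers at (350,290). Carrying on to upright.

>>> drive_tool(rows=[0.008, 0, -0.006, 0, 0, 0, 0, 0.0166, 0, -0.011, 0, 0, 0, 0, 0.0255, 0, -0.0157, 0, 0, 0, 0, 0.0348, 0, -0.0195, 0, 0, 0, 0, 0.0443, 0, -0.0225, 0, 0, 0, 0, 0.054, 0, -0.0248, 0, 0, 0, 0, 0.064, 0, -0.0263, 0, 0, 0, 0, 0.0714, 0, -0.027, 0, 0, 0, 0])

```text
clock: 7.47
eef_pos: [0.5772, -0.0544, 0.3049]
eef_rot: [[1.0, -0.0, -0.004], [-0.0, -1.0, -0.0], [-0.004, 0.0, -1.0]]
ft_force: [-4.5, -4.2, -5.7]
opening: 0.0237
grasp_force: 30.1
```

>>> drive_tool(rows=[0.003, 0, 0, 0, 0, 0, 0, 0.007, 0, 0, 0, 0, 0, 0, 0.007, 0, 0, 0, 0, 0, 0, 0.007, 0, 0, 0, 0, 0, 0, 0.007, 0, 0, 0, 0, 0, 0, 0.007, 0, 0, 0, 0, 0, 0, 0.007, 0, 0, 0, 0, 0, 0, 0.007, 0, 0, 0, 0, 0, 0])

```text
clock: 8.13
eef_pos: [0.5838, -0.0544, 0.305]
eef_rot: [[1.0, -0.0, -0.004], [-0.0, -1.0, -0.0], [-0.004, 0.0, -1.0]]
ft_force: [-2.6, -3.8, -3.5]
opening: 0.0233
grasp_force: 30.0
```

```bash
python3 - <<'E'
from h import *
from rig import arm
c=save('side','s5',arm);s=c['state'];print(s['eef_pos'],s['opening'],s['ft_force'],s['grasp_force'])
cv2.imwrite('pics/s5c.png',cv2.resize(c['pixels'][180:360,250:450,::-1],None,fx=3,fy=3,interpolation=3))
for z in (.034,.08,.12,.159):
  q=proj(c,[.584,-.054,z]);print(z,q,(q-[250,180])*3)
E
```

```text
[ 0.58375674 -0.05441477  0.30500137] 0.023300986437558416 [-2.61681166 -3.79506181 -3.52689971] 29.96295489370823
0.034 [362.18356268 318.86939626] [336.55068803 416.60818879]
0.08 [362.65946779 293.46043911] [337.97840336 340.38131734]
0.12 [363.09923628 270.40817584] [339.29770885 271.22452753]
0.159 [363.55347758 247.00730055] [340.66043275 201.02190164]
```

View pics/s5c.png

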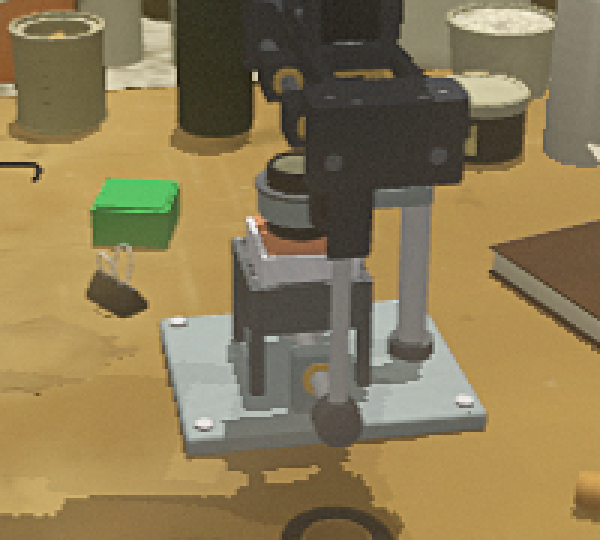

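Rod stands vertical, from hub (337,418) up to (341,262), matching the predicted upright line. The plate is lifted, the loupe is seated and the clip hasn't moved. One short hold to check stability, then hand in.

>>> drive_tool(rows=[0, 0, 0, 0, 0, 0, 0, 0, 0, 0, 0, 0, 0, 0, 0, 0, 0, 0, 0, 0, 0, 0, 0, 0, 0, 0, 0, 0, 0, 0, 0, 0, 0, 0, 0, 0, 0, 0, 0, 0, 0, 0])

```text
clock: 8.68
eef_pos: [0.5837, -0.0544, 0.305]
eef_rot: [[1.0, -0.0, -0.004], [-0.0, -1.0, -0.0], [-0.004, 0.0, -1.0]]
ft_force: [-2.8, -4.1, -3.7]
opening: 0.0235
grasp_force: 30.0
```

```bash
python3 -c "
from rig import arm
s=arm.get_state();print(s['eef_pos'],s['opening'],s['grasp_force'],s['ft_force'])
if s['grasp_force']>15 and s['opening']>.02: print(arm.sign_off())"
```

```text
[ 0.58374713 -0.05441493  0.30501605] 0.02350252320637217 29.963344261050224 [-2.76062158 -4.06170034 -3.69805127]
the job is handed in; nothing more can be done
None
```

I pressed the loupe home, swung the lever upright and handed the job in with the gripper still holding the knob; the robot returned no verdict, and I never moved near the roll, jar or clip.

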